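# Throw back the tray lift's pawl and lower the trays

## Robot

A 6-joint arm with a two-finger parallel gripper is mounted at the origin on the work surface. World frame = base frame: x ahead of the robot, y to its left, z up, the work surface at z = 0. Lengths are in mm, angles in rad, forces in N, time in s.
With the tool pointing down it reaches from about 250 to 775 mm from the base axis. Payload 4 kg.
Tool frame: the origin (TCP) lies between the finger pads; the fingertips stand 11 mm ahead of it and the grasp point (between the pads) lies 8 mm behind it; z points along the fingers, y is the direction in which the jaws open and shut (so a half turn about z gives the same grasp; the last joint's range is limited). The gripper opens to 85 mm and grips with 20 to 120 N. Pads are 22 mm wide; open, the fingers measure 114 mm over their backs; the gripper's body (76 mm by 85 mm) begins 54 mm behind the grasp point. The pads swing forward as they close: fully open they stand 13 mm farther back than shut.
Start: joints at [1.204, 0.087, 1.371, -0, 1.684, -0.103], TCP at [143.421, 530.987, 242.341] pointing down, gripper open.
Joint ranges: [-3.1, 3.1], [-0.76, 2.03], [0.27, 2.55], [-1.08, 4.22], [0.17, 2.65], [-2.57, 2.57]. Speed limits (rad/s): [2.79, 2.79, 3.14, 3.14, 3.14, 3.14].

## Interface

Orientations are given as a 3x3 rotation matrix whose columns are the frame's x, y, z axes.
In Python, from cell import manip, cams, order gives the robot as it stands. The module is installed in compiled form; this text tells all that it offers.
- The arm moves only by the tool carry_out, never from a script. Its argument "plan" is a list of rows, each a list of 6 numbers: the shift along the tool's x, y, z in m, then the turn, a rotation vector about the tool's x, y, z in rad. In form: [[x, y, z, ax, ay, az], ...]. A call has 1 to 5 rows; each row shifts and turns the commanded pose from where the row before left it, along the tool's axes as they then stand; what a row does not reach is not made up. A row lasts 1/10 s, in which the tool goes at most 50 mm and 8.59 degrees, less where a joint would pass 70% of its speed; a pose out of reach is approached as far as the arm can. A call with a gripper value outside its range is refused whole. "fingers" is the finger opening in m, from 0 to 0.0854, set as the call begins (left out, the last holds). The fingers move at their own pace and stop on an object; "grip_force" is the grip in N (left out, the last holds). Time passes only in rows, so rows that do not move let the fingers close. It gives the time, the measured TCP pose, the force and the opening at its end, in the units of the state.
- manip.get_obs(): the state, without advancing time (a new reading comes with each control period).
- cams.camera(name): name is "scene" or "top" or "wrist"; returns a dict with "img" (420x560x3 uint8, red, green, blue), "fx", "fy", "cx", "cy" (pixels), "k1" (the pictures are not rectified: a ray, as slopes to the right and down, at radius r is drawn at 1 + k1 r^2 times it, then the intrinsics apply), "position" and "attitude" of the camera in the world; the wrist camera has in their place "tool_from_camera" (4x4, takes a point from camera to tool coordinates, whose origin is the TCP and whose axes are the flange's). Camera axes: x right, y down, z forward; pixel columns grow to the right and rows downward; lengths in mm; the calibration is good to about 2 mm. A picture is of the moment at which its call begins: read the wrist's pose just before it. There is no depth.
- order.close_job(): hands the job in, once; it reports no verdict.
The state is a dict: "clock": time; "joint_pos": joint angles; "qd": joint speeds; "effort": joint torques, N m; "tool_pos": TCP position; "tool_rot": TCP orientation; "ft_force": force on the tool from outside, world axes, zero at the start; "wrist_torque": the same for the moment, N m; "grip_width": finger opening in mm.
Only numpy, scipy, OpenCV 4.12 (cv2) and the standard library are available. Lean on these libraries where they do the work, as an engineer would, in place of code of your own. Each camera call takes 0.05 s, during which the arm holds its last target. There are 200 camera calls.

## Task

The tray lift on the pharmacy counter must come down: take the release rod by its blue handle from its grey rest, slip its steel shank in under the red ratchet pawl and throw the pawl back until it bears firmly on its stop pin; then press with the rod on the yellow tread to lower the tray carrier gently (slower than 0.1 m/s) until it sits firmly on the rubber pad of the black collar, and lay the rod back in its rest. Touch the pawl and the carrier only with the rod, never push on them with more than 15 N, and leave everything else where it is.

Things in the scene. Friction and masses are not known exactly. Their poses are not given: they have to be found in the camera images.
- stand: Fixed tray lift: grey base 160 x 280 x 12 mm (long in y), aluminium post 24 mm square, top 283 mm up. Origin on the post's axis at table height; its front looks to -x (to the robot, turned up to 0.3 rad), y to the pawl's side, z up; 'stand' offsets below are in this frame. A grey upright (stand x 1 to 11, y 70 to 100 mm, top z 180 mm) carries the pawl.
- pawl_pivot (a point): The pawl's fixed hinge axis, at stand (-13, 85, 165) mm, mid-width of the pawl. The pawl is a straight red bar 18 mm wide in x, 10 mm thick, 80 mm from this axis to the centre of its round steel nose (5 mm radius), with a boss of 11 mm radius here; it swings in the stand's y-z plane.
- pawl (a joint): Red throw-over pawl, rad. At 0 it leans 0.652 from vertical towards stand -y, nose under a tooth of the carrier's strip: the carrier cannot go down. Grows as it swings up and over to +y until it meets the steel stop pin, set anywhere from 1.15 to 1.48: feel for it. Stiff pivot: stays where left, about 0.2 N m (4 N at 50 mm) to turn. Pressing the carrier down on its nose first jams it.
- window (a point): Middle of the free window under the closed pawl, at stand (-13, 53, 178) mm, open to the front: at this height it runs in y from the toothed strip's tips (36 mm) to the pawl's underside (about 68 mm), narrowing upwards.
- carrier (a joint): White tray carrier, m: 0 at the top, grows downwards. Blue trays on the post's -y side, toothed strip on +y, yellow tread in front; sleeve 44 x 42 mm. Friction keeps it where it is left; with the pawl back it takes 1 to 6 N downwards to move, with the pawl closed it stops within 12 mm. About 0.9 kg, not exactly known. It meets the rubber pad at 0.053 to 0.094.
- tread (a point): Centre of the flat top face of the yellow tread, 60 mm in x by 40 mm in y, 8 mm thick, on the carrier's front; its far edge (x +30 mm) meets the sleeve, which rises 35 mm above it.
- carrier_foot (a point): Centre of the underside of the carrier's sleeve, which comes down on the rubber pad. It lies 60 mm below the tread's top face.
- quadrant: Dark steel disc on the pawl's pivot axis, behind the upright; it carries an arm with the steel stop pin (8 mm diameter, along x, 55 mm from the axis) that the thrown-back pawl comes up against. The arm is clamped at a different angle each time. Origin on the axis.
- collar: Black clamp collar (50 x 46 mm, 18 mm high) on the post; origin at the centre of its top face. A grey rubber pad 38 x 36 mm stands out of it by 4 to 22 mm (not measured, differs each time): the pad is the carrier's lower stop, to be felt for.
- rod_grip (a point): Release rod, lying in its rest: the centre of its blue handle (90 mm long along x, 16 mm wide, 22 mm high). From the handle's +x end a steel shank of 10 mm diameter goes on along x for 90 mm on the handle's centre line; its tip is 135 mm from this point. 120 g. z up.
- rest_seat (a point): Where the handle's centre belongs when the rod lies in the grey rest, 45 mm above the table; x towards the rod's tip. The rest is fixed, base 190 x 75 x 8 mm, with two forks: at x -46 to -36 mm for the handle (26 mm gap, cheeks 52 mm high) and at x 89 to 101 mm for the shank (20 mm gap, 58 mm high). Between them the handle is free.
- carton: Bystander: white carton 90 x 50 x 35 mm. Origin under its centre.
- pills: Bystander: amber jar, 44 mm diameter, 70 mm high. Origin under its centre.
- tape: Bystander: blue tape dispenser 120 x 50 x 75 mm. Origin under its centre.
- stapler: Bystander: blue stapler 110 x 28 x 34 mm. Origin under its centre.
- calculator: Bystander: white calculator 100 x 150 x 14 mm. Origin under its centre.
- basket: Bystander, fixed: pink basket 170 x 100 x 50 mm with boxes up to 64 mm high. It and the rod rest may have changed sides. Origin under its centre.
There are look-alikes about, which are no part of the job. What is shaped like the part that bears rod_grip but green is not meant.

How it is judged:
By the outcome, as a careful person would: the job done as asked, in the order asked, and still so for the second after the job is handed in, with the robot touching nothing.
It also fails if it takes over 70 s, if anything falls off the work surface, if the arm or the gripper's body presses on something with over 40 N, if the wrist force passes 120 N, or if a joint passes its speed limit or range.

## Working session

There is one attempt and no reset: what is moved stays moved. The work goes in short steps, Python scripts to look and compute and a tool call to move; the robot and the scene stay as the last step left them, time stands still between calls to the robot, and variables do not carry over. Pictures are saved under pics/ and viewed, on a budget of 10 in all, crops included, one or two more only if the job needs it, and the job is handed in when it is done.

Besides the shell and the picture viewer there is one more tool, called after "Call:" as name(argument=value, ...) on one line, values as JSON. carry_out: Moves the arm, as the interface text tells. Its arguments: {"type":"object","properties":{"plan":{"type":"array"},"fingers":{"type":"number"},"grip_force":{"type":"number"}},"required":["plan"]}

```bash
ls; mkdir -p pics; cat > h.py <<'E'
import numpy as np, cv2
from cell import manip, cams, order
def grab(n):
    o=manip.get_obs(); c=cams.camera(n); c=dict(c)
    if n=="wrist":
        T=np.eye(4);T[:3,:3]=np.array(o["tool_rot"]).reshape(3,3);T[:3,3]=o["tool_pos"]
        W=T@np.array(c["tool_from_camera"]); c["R"]=W[:3,:3];c["p"]=W[:3,3]
    else:
        c["R"]=np.array(c["attitude"]).reshape(3,3);c["p"]=np.array(c["position"])
    return c
def ray(c,u,v):
    d=np.array([(u-c["cx"])/c["fx"],(v-c["cy"])/c["fy"]]);s=d.copy()
    for _ in range(20): s=d/(1+c["k1"]*(s@s))
    r=c["R"]@np.array([s[0],s[1],1]); return r/np.linalg.norm(r)
def onz(c,u,v,z):
    r=ray(c,u,v); return c["p"]+r*(z-c["p"][2])/r[2]
def proj(c,P):
    q=c["R"].T@(np.array(P)-c["p"]); s=q[:2]/q[2]; s=s*(1+c["k1"]*(s@s))
    return np.array([c["fx"]*s[0]+c["cx"],c["fy"]*s[1]+c["cy"]])
def tri(c1,a,c2,b):
    r1,r2=ray(c1,*a),ray(c2,*b); A=np.stack([r1,-r2],1); t=np.linalg.lstsq(A,c2["p"]-c1["p"],rcond=None)[0]
    P,Q=c1["p"]+t[0]*r1,c2["p"]+t[1]*r2; return (P+Q)/2,np.linalg.norm(P-Q)
def save(n,im): cv2.imwrite("pics/"+n,cv2.cvtColor(im,cv2.COLOR_RGB2BGR))
E
python3 - <<'E'
from h import *
import pickle
a,b=grab("scene"),grab("top")
pickle.dump((a,b),open("c0.pkl","wb"))
for n,c in(("scene",a),("top",b)):
    save(n+"0.png",c["img"]);print(n,c["fx"],c["k1"],c["p"],c["R"].round(3).tolist())
print(manip.get_obs())
E
```

```text
pics
scene 448.056397120313 -0.044619314633243076 [1325.21699333  759.38544867 1284.89557762] [[-0.703, 0.508, -0.497], [0.711, 0.498, -0.497], [-0.005, -0.702, -0.712]]
top 436.86559087131894 0.001956517508677436 [ 423.64738088  -22.62969089 1420.46785815] [[0.024, -0.995, 0.093], [-1.0, -0.023, 0.009], [-0.007, -0.093, -0.996]]
{'clock': 0.1, 'joint_pos': array([ 1.20390971e+00,  8.79067059e-02,  1.37216408e+00, -2.32379873e-05,
        1.68360909e+00, -1.03062527e-01]), 'qd': array([-0.0011421 , -0.00111276, -0.00453039, -0.00104033,  0.00082507,
       -0.00076645]), 'effort': array([ 2.02924435e-03, -3.53014827e+01, -3.14218712e+01, -1.22166866e-04,
        7.93785701e-03,  6.09333767e-06]), 'tool_pos': array([143.25609442, 530.55236527, 241.21124054]), 'tool_rot': array([[-9.65399070e-01,  2.60775972e-01, -7.27155792e-04],
       [ 2.60776915e-01,  9.65397106e-01, -1.95659708e-03],
       [ 1.91760592e-04, -2.07852245e-03, -9.99997821e-01]]), 'ft_force': array([-0.12386266,  0.21911415, -0.76588731]), 'wrist_torque': array([ 0.02732838, -0.01075896, -0.0132723 ]), 'grip_width': 85.28614993459247}
```

View pics/scene0.png

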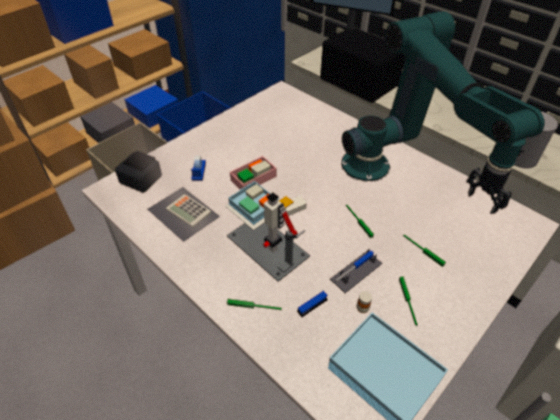

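View pics/top0.png

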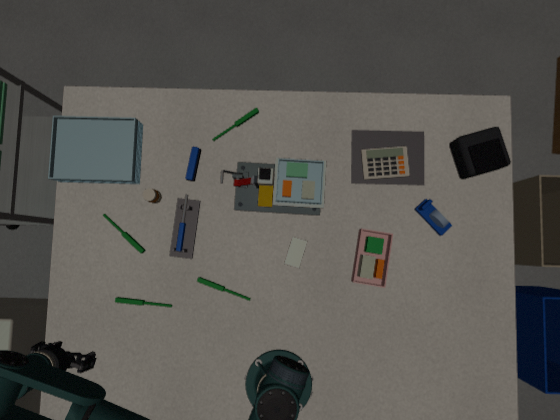

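Scene: the blue-handled rod lies in the grey rest at top (183,235), shank towards (187,197); green look-alikes are at top (125,235), (145,301), (223,288), (237,122). The stapler, (193,163), is also blue but has no rest or shank. The stand is at top (265,185), red pawl at (241,182), yellow tread at (265,196). The enlarged crop comes next, with coarse positions.

```bash
python3 - <<'E'
from h import *
import pickle
a,b=pickle.load(open("c0.pkl","rb"))
save("crop1.png",cv2.resize(b["img"][135:270,140:340],None,fx=4,fy=4,interpolation=cv2.INTER_CUBIC))
h=cv2.cvtColor(b["img"],cv2.COLOR_RGB2HSV)
m=cv2.inRange(h,(105,120,60),(125,255,255));m[:,:]=m
n,l,s,ce=cv2.connectedComponentsWithStats(m)
for i in range(1,n):
    if s[i,4]>30:
        p=np.argwhere(l==i)[:,::-1].astype(np.float32); r=cv2.minAreaRect(p); print(s[i],ce[i],r,onz(b,*ce[i],56)[:2])
m=cv2.inRange(h,(20,120,120),(32,255,255));n,l,s,ce=cv2.connectedComponentsWithStats(m)
for i in range(1,n):
    if s[i,4]>30: print("y",s[i],ce[i],onz(b,*ce[i],180)[:2])
E
```

```text
[186 147  13  33 211] [191.69668246 162.97156398] ((191.64060974121094, 162.9251251220703), (6.444954872131348, 32.959007263183594), 11.768289566040039) [684.96559976 291.59848595]
[416 199  36  36 347] [431.46685879 216.68299712] ((433.8150939941406, 216.25279235839844), (37.22628402709961, 16.46310806274414), 47.48955535888672) [ 532.10314279 -465.65536042]
[176 223   8  28 133] [179.5112782  236.54887218] ((179.57000732421875, 236.50999450683594), (4.666904926300049, 27.71858787536621), 8.130102157592773) [451.31455403 319.36968544]
[543 297  17  97 236] [545.91101695 344.13983051] ((551.0, 345.0), (96.0, 16.0), 90.0) [ 152.75732686 -808.80322158]
```

View pics/crop1.png

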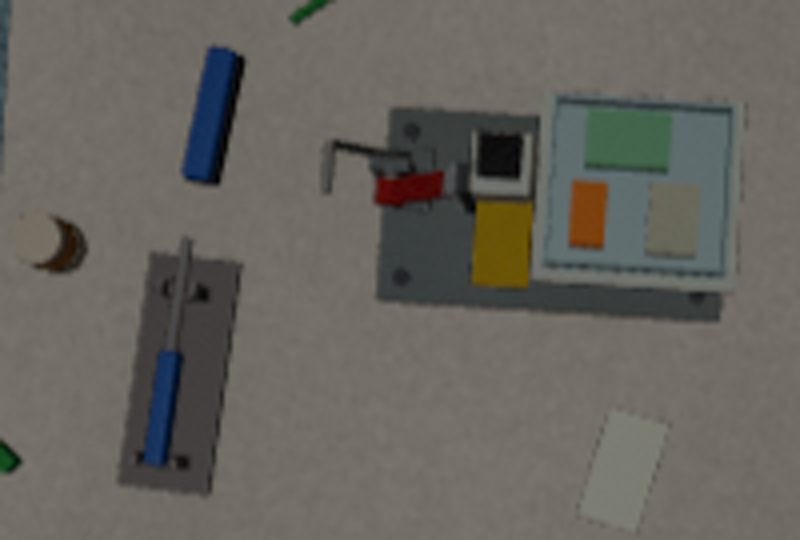

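The crop confirms it: the blue handle is at crop (165,405) with its steel shank up to (187,240), lying in the grey rest. The stand has the pawl on its left (+y) side and the trays on -y.

```bash
python3 - <<'E'
from h import *
import pickle
a,b=pickle.load(open("c0.pkl","rb"))
P=lambda x,y:(140+x/4-.4,135+y/4-.4)
for n,x,y,z in [("post",500,157,283),("hback",156,463,56),("hfront",170,352,56),("tip",187,240,50),("base-x+y",377,300,12),("base+x+y",390,108,12),("base-x-y",720,320,12),("tread00",474,285,190),("tread01",528,287,190),("restA",119,485,8),("restB",211,493,8),("restC",240,262,8),("restD",151,254,8)]:
    print(n,onz(b,*P(x,y),z).round(1))
w=cams.camera("wrist");print(np.array(w["tool_from_camera"]).round(3),w["fx"])
E
```

```text
post [616.8  45.7 283. ]
hback [408.4 320.2  56. ]
hfront [495.1 313.3  56. ]
tip [584.3 305.4  50. ]
base-x+y [543.5 158.2  12. ]
base+x+y [701.3 153.2  12. ]
base-x-y [ 533.8 -119.6   12. ]
tread00 [540.6  67.1 190. ]
tread01 [540.1  28.8 190. ]
restA [389.5 361.2   8. ]
restB [384.9 286.8   8. ]
restC [572.2 271.5   8. ]
restD [577.1 344.3   8. ]
[[-0.00000e+00 -9.51000e-01 -3.08000e-01  7.89190e+01]
 [ 1.00000e+00  0.00000e+00 -1.00000e-03  1.17600e+00]
 [ 1.00000e-03 -3.08000e-01  9.51000e-01 -1.32012e+02]
 [ 0.00000e+00  0.00000e+00  0.00000e+00  1.00000e+00]] 346.99835466524803
```

Call:
carry_out(plan=[[-0.039, -0.014, 0, 0, 0, 0], [-0.039, -0.014, 0, 0, 0, 0], [-0.039, -0.014, 0, 0, 0, 0], [-0.039, -0.014, 0, 0, 0, 0], [-0.039, -0.014, 0, 0, 0, 0]])

```text
clock: 0.65
tool_pos: [314.4, 411.4, 241.9]
tool_rot: [[-0.965, 0.26, -0.0], [0.26, 0.965, -0.0], [0.0, -0.0, -1.0]]
ft_force: [-0.5, 0.6, -0.0]
grip_width: 85.5
```

Call:
carry_out(plan=[[-0.039, -0.014, 0, 0, 0, 0], [-0.039, -0.014, 0, 0, 0, 0], [-0.039, -0.014, 0.01, 0, 0, 0], [-0.039, -0.014, 0.01, 0, 0, -0.09], [0, 0, 0.01, 0, 0, -0.09]])

```text
clock: 1.15
tool_pos: [453.0, 314.4, 211.1]
tool_rot: [[-0.996, 0.086, 0.001], [0.086, 0.996, -0.002], [-0.001, -0.002, -1.0]]
ft_force: [-0.2, 1.0, 0.1]
grip_width: 84.9
```

Call:
carry_out(plan=[[0, 0, 0, 0, 0, 0], [0, 0, 0, 0, 0, 0]])

```text
clock: 1.35
tool_pos: [449.0, 317.9, 212.0]
tool_rot: [[-0.996, 0.085, -0.001], [0.085, 0.996, -0.0], [0.001, -0.0, -1.0]]
ft_force: [0.5, 0.2, 0.3]
grip_width: 85.1
```

```bash
python3 - <<'E'
from h import *
import pickle
w=grab("wrist");pickle.dump(w,open("w1.pkl","wb"));save("w1.png",w["img"])
o=manip.get_obs();print(o["clock"],o["tool_pos"],o["tool_rot"].round(3).tolist(),o["joint_pos"].round(2))
E
```

```text
1.4 [449.02132221 318.30118219 212.65722575] [[-0.996, 0.084, 0.0], [0.084, 0.996, 0.0], [-0.0, 0.0, -1.0]] [ 0.51  0.1   1.42  0.    1.63 -0.97]
```

View pics/w1.png

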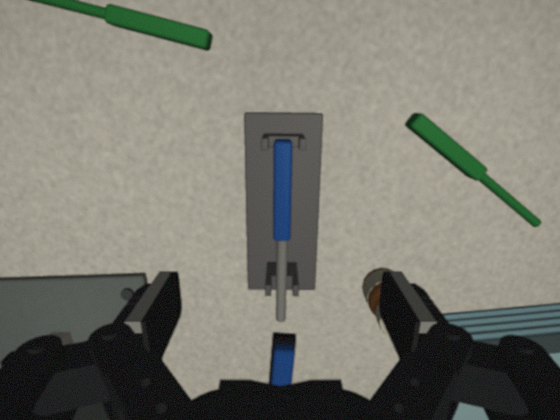

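The wrist view shows the handle from (283,140) to (282,240), the shank tip at (281,320), and the jar at (382,290) clear of the path.

```bash
python3 - <<'E'
from h import *
import pickle
w=pickle.load(open("w1.pkl","rb"));im=w["img"];h=cv2.cvtColor(im,cv2.COLOR_RGB2HSV)
m=cv2.inRange(h,(105,120,50),(125,255,255));m[330:]=0
p=np.argwhere(m>0)[:,::-1];
for v in (150,190,230): x=p[p[:,1]==v][:,0];print(v,x.min(),x.max(),onz(w,(x.min()+x.max())/2,v,56).round(1))
print(p[:,1].min(),p[:,1].max(),[onz(w,282.5,v,56).round(1) for v in(p[:,1].min(),p[:,1].max()+1)])
print(onz(w,281,320,45).round(1), [onz(w,u,v,8).round(1) for u,v in ((245,113),(322,113),(248,289),(315,289))])
E
```

```text
150 274 291 [414.  323.6  56. ]
190 274 290 [448.2 320.3  56. ]
230 274 289 [484.9 316.7  56. ]
140 240 [array([405.8, 324.2,  56. ]), array([495.6, 316.7,  56. ])]
[587.2 307.5  45. ] [array([383.5, 291. ,   8. ]), array([389.7, 363. ,   8. ]), array([570.6, 272.4,   8. ]), array([576.8, 346.1,   8. ])]
```

Call:
carry_out(plan=[[-0.009, 0.001, 0.04, 0, 0, -0.005], [0, 0, 0.04, 0, 0, 0], [0, 0, 0.04, 0, 0, 0], [0, 0, 0.03, 0, 0, 0], [0, 0, 0.015, 0, 0, 0]])

```text
clock: 1.9
tool_pos: [456.3, 318.1, 44.7]
tool_rot: [[-0.997, 0.078, -0.004], [0.078, 0.997, -0.002], [0.004, -0.002, -1.0]]
ft_force: [0.1, 0.5, -0.2]
grip_width: 85.2
```

Call:
carry_out(plan=[[0, 0, 0.0065, 0, 0, 0], [0, 0, 0, 0, 0, 0], [0, 0, 0, 0, 0, 0]])

```text
clock: 2.2
tool_pos: [459.7, 319.1, 43.0]
tool_rot: [[-0.997, 0.078, 0.003], [0.078, 0.997, 0.002], [-0.003, 0.002, -1.0]]
ft_force: [-0.0, -0.5, 0.5]
grip_width: 85.6
```

Call:
carry_out(plan=[[0, 0, 0.003, 0, 0, 0], [0, 0, 0, 0, 0, 0], [0, 0, 0, 0, 0, 0], [0, 0, 0, 0, 0, 0], [0, 0, 0, 0, 0, 0]], fingers=0.03, grip_force=60)

```text
clock: 2.7
tool_pos: [458.6, 318.1, 38.0]
tool_rot: [[-0.997, 0.079, 0.0], [0.079, 0.997, 0.0], [-0.0, 0.0, -1.0]]
ft_force: [-0.2, -1.0, -0.1]
grip_width: 29.8
```

Call:
carry_out(plan=[[0, 0, 0, 0, 0, 0.011], [0, 0, 0, 0, 0, 0]])

```text
clock: 2.9
tool_pos: [458.5, 318.1, 37.8]
tool_rot: [[-0.996, 0.09, -0.0], [0.09, 0.996, 0.0], [0.0, 0.0, -1.0]]
ft_force: [1.2, -0.1, 0.0]
grip_width: 29.8
```

Call:
carry_out(plan=[[0, 0, 0, 0, 0, 0], [0, 0, 0, 0, 0, 0], [0, 0, 0, 0, 0, 0], [0, 0, 0, 0, 0, 0]], fingers=0.0, grip_force=110)

```text
clock: 3.3
tool_pos: [458.6, 318.2, 38.1]
tool_rot: [[-0.996, 0.09, 0.0], [0.09, 0.996, 0.0], [-0.0, 0.0, -1.0]]
ft_force: [-0.0, 0.5, 2.1]
grip_width: 14.4
```

Call:
carry_out(plan=[[0, 0, -0.01, 0, 0, 0], [0, 0, -0.03, 0, 0, 0], [0, 0, -0.04, 0, 0, 0], [0, 0, -0.04, 0, 0, 0], [0, 0, -0.04, 0, 0, 0]])

```text
clock: 3.8
tool_pos: [458.1, 317.9, 199.4]
tool_rot: [[-0.996, 0.09, -0.0], [0.09, 0.996, -0.0], [0.0, -0.0, -1.0]]
ft_force: [-0.0, -0.1, -1.6]
grip_width: 14.0
```

Call:
carry_out(plan=[[0, 0, -0.04, 0, 0, 0], [0, 0, -0.04, 0, 0, 0], [0, 0, -0.03, 0, 0, 0], [0, 0, 0, 0, 0, 0], [0, 0, 0, 0, 0, 0]])

```text
clock: 4.3
tool_pos: [458.5, 318.1, 308.3]
tool_rot: [[-0.996, 0.09, 0.001], [0.09, 0.996, 0.001], [-0.001, 0.001, -1.0]]
ft_force: [0.7, -0.1, -2.5]
grip_width: 14.4
```

```bash
python3 - <<'E'
from h import *
import pickle
w=grab("wrist");o=manip.get_obs();pickle.dump(w,open("w2.pkl","wb"));save("w2.png",w["img"])
print(o["clock"],o["tool_pos"],o["tool_rot"].round(3).tolist(),o["joint_pos"].round(2),o["ft_force"],o["wrist_torque"])
E
```

```text
4.35 [458.03794272 317.83608982 306.48668785] [[-0.996, 0.09, -0.002], [0.09, 0.996, -0.001], [0.002, -0.001, -1.0]] [ 0.5   0.1   1.23  0.    1.81 -0.98] [ 0.09153122  0.02175296 -0.96998754] [-0.02997265  0.01376814  0.02953549]
```

View pics/w2.png

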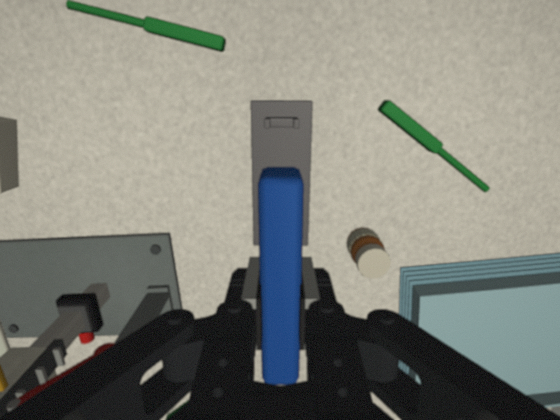

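The rod sits straight in the jaws with the handle at (281,275). The stand base's front corner shows at (170,234). Next I look for a view pose that shows the stand better.

```bash
python3 - <<'E'
from h import *
import pickle
w=pickle.load(open("w2.pkl","rb"));print("corner",onz(w,170,234,12).round(1),onz(w,2,240,12).round(1))
y=-.035;R=np.array([[np.cos(y),-np.sin(y),0],[np.sin(y),np.cos(y),0],[0,0,1]]);O=np.array([616.8,45.7,0])
S=lambda *p:O+R@np.array(p)
pts={"piv":S(-22,85,165),"nose":S(-13,36,229),"tread":S(-52,0,185),"tf":S(-82,20,185),"corner":S(-80,113,12),"post":S(-12,0,283)}
T=w["tool_from_camera"]
for x,yy,z,a in [(380,200,330,0),(380,-60,330,0),(330,150,330,0),(330,120,330,.5),(380,220,330,-.4),(380,220,330,.4),(420,200,400,0)]:
    c=dict(w);q=np.pi-.035+a;X=np.array([np.cos(q),np.sin(q),0]);Z=np.array([0,0,-1.]);M=np.eye(4);M[:3,:3]=np.stack([X,np.cross(Z,X),Z],1);M[:3,3]=[x,yy,z]
    W=M@T;c["R"]=W[:3,:3];c["p"]=W[:3,3]
    print((x,yy,z,a),{k:proj(c,v).round(0).tolist() for k,v in pts.items()})
E
```

```text
corner [543.1 163.3  12. ] [531.7 -73.5  12. ]
(380, 200, 330, 0) {'piv': [224.0, 383.0], 'nose': [162.0, 443.0], 'tread': [136.0, 375.0], 'tf': [152.0, 351.0], 'corner': [257.0, 269.0], 'post': [97.0, 504.0]}
(380, -60, 330, 0) {'piv': [461.0, 375.0], 'nose': [441.0, 435.0], 'tread': [393.0, 368.0], 'tf': [417.0, 344.0], 'corner': [436.0, 263.0], 'post': [424.0, 499.0]}
(330, 150, 330, 0) {'piv': [271.0, 416.0], 'nose': [220.0, 479.0], 'tread': [191.0, 411.0], 'tf': [207.0, 390.0], 'corner': [292.0, 298.0], 'post': [168.0, 542.0]}
(330, 120, 330, 0.5) {'piv': [181.0, 400.0], 'nose': [112.0, 442.0], 'tread': [111.0, 364.0], 'tf': [139.0, 351.0], 'corner': [241.0, 296.0], 'post': [40.0, 487.0]}
(380, 220, 330, -0.4) {'piv': [290.0, 394.0], 'nose': [248.0, 469.0], 'tread': [205.0, 413.0], 'tf': [209.0, 387.0], 'corner': [290.0, 275.0], 'post': [205.0, 542.0]}
(380, 220, 330, 0.4) {'piv': [127.0, 346.0], 'nose': [42.0, 384.0], 'tread': [41.0, 307.0], 'tf': [67.0, 289.0], 'corner': [201.0, 249.0], 'post': [-50.0, 424.0]}
(420, 200, 400, 0) {'piv': [230.0, 314.0], 'nose': [177.0, 356.0], 'tread': [153.0, 302.0], 'tf': [167.0, 279.0], 'corner': [259.0, 226.0], 'post': [123.0, 397.0]}
```

Call:
carry_out(plan=[[0.015, -0.025, -0.03, 0, 0, 0], [0.018, -0.034, -0.03, 0, 0, 0], [0.017, -0.034, -0.033, 0, 0, 0], [0, 0, 0, 0, 0, -0.12], [0, 0, 0, 0, 0, -0.12]])

```text
clock: 4.85
tool_pos: [399.9, 229.3, 400.4]
tool_rot: [[-0.988, -0.153, 0.0], [-0.153, 0.988, 0.0], [-0.0, 0.0, -1.0]]
ft_force: [-0.1, 0.5, -1.6]
grip_width: 14.7
```

Call:
carry_out(plan=[[0, 0, 0, 0, 0, -0.12], [0, 0, 0, 0, 0, -0.095], [0, 0, 0, 0, 0, 0], [0, 0, 0, 0, 0, 0]])

```text
clock: 5.25
tool_pos: [400.2, 230.0, 398.8]
tool_rot: [[-0.935, -0.355, -0.003], [-0.355, 0.935, -0.001], [0.004, -0.0, -1.0]]
ft_force: [0.3, 0.4, -1.3]
grip_width: 14.5
```

```bash
python3 - <<'E'
from h import *
import pickle
w=grab("wrist");o=manip.get_obs();a=grab("scene");b=grab("top");pickle.dump((w,a,b),open("w3.pkl","wb"));save("w3.png",w["img"])
print(o["clock"],o["tool_pos"],o["tool_rot"].round(3).tolist())
E
```

```text
5.3 [400.32339234 230.07718668 399.17859226] [[-0.935, -0.356, -0.003], [-0.356, 0.935, -0.001], [0.003, 0.0, -1.0]]
```

View pics/w3.png

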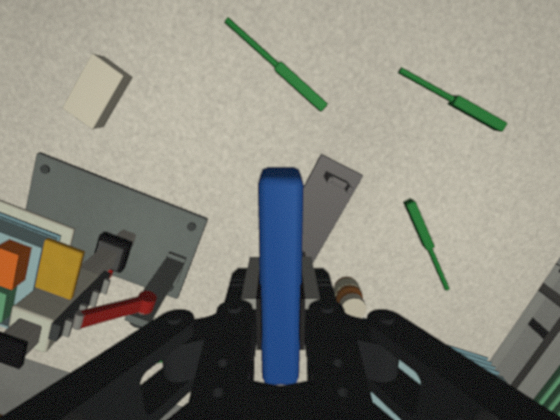

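The view shows tread corners near (46,238), (83,246), (71,300), (36,289), base front corners (207,218) and (39,153), pawl boss front (149,300).

```bash
python3 - <<'E'
from h import *
import pickle
w,a,b=pickle.load(open("w3.pkl","rb"))
A=onz(w,207,218,12);B=onz(w,39,153,12);print("base",A,B,np.linalg.norm(A-B))
h=cv2.cvtColor(w["img"],cv2.COLOR_RGB2HSV);m=cv2.inRange(h,(18,130,80),(32,255,255));m[:220]=0
n,l,s,ce=cv2.connectedComponentsWithStats(m);i=1+np.argmax(s[1:,4]);print(s[i],ce[i])
r=cv2.minAreaRect(np.argwhere(l==i)[:,::-1].astype(np.float32));bx=cv2.boxPoints(r);print(bx)
for z in (170,180,190,200,210):
    P=[onz(w,*p,z) for p in bx];print(z,[round(np.linalg.norm(P[k]-P[(k+1)%4]),1) for k in range(4)],np.mean(P,0).round(1))
for nm,c in(("top",b),("scene",a)):
    h=cv2.cvtColor(c["img"],cv2.COLOR_RGB2HSV);m=cv2.inRange(h,(18,120,60),(32,255,255));n,l,s,ce=cv2.connectedComponentsWithStats(m)
    print(nm,[(s[k].tolist(),ce[k].round(1).tolist()) for k in range(1,n) if s[k,4]>12])
y=-.035;R=np.array([[np.cos(y),-np.sin(y),0],[np.sin(y),np.cos(y),0],[0,0,1]])
for O in ([616.8,45.7,0],[616.8,49.,0]):
  S=lambda *p:np.array(O)+R@np.array(p)
  print({k:proj(w,v).round(0).tolist() for k,v in {"piv":S(-22,85,165),"nose":S(-22,36,229),"post":S(-12,12,283),"corner":S(-80,113,12)}.items()})
im=np.hstack([cv2.resize(c["img"][s],(400,400),interpolation=cv2.INTER_CUBIC) for c,s in((b,np.s_[135:215,200:280]),(a,np.s_[185:265,225:305]))]);save("c3.png",im)
E
```

```text
base [540.70735131 159.18936683  12.        ] [ 532.27686395 -114.28969453   12.        ] 273.6089730287283
[  35  239   49   61 2032] [ 58.78838583 268.58612205]
[[ 31.823532 289.7059  ]
 [ 44.823532 237.7059  ]
 [ 84.82353  247.7059  ]
 [ 71.82353  299.7059  ]]
170 [np.float64(75.5), np.float64(46.9), np.float64(75.3), np.float64(49.7)] [601.1  25.4 170. ]
180 [np.float64(73.4), np.float64(45.6), np.float64(73.2), np.float64(48.3)] [593.5  30.4 180. ]
190 [np.float64(71.4), np.float64(44.3), np.float64(71.2), np.float64(46.9)] [585.9  35.3 190. ]
200 [np.float64(69.3), np.float64(43.0), np.float64(69.1), np.float64(45.5)] [578.4  40.2 200. ]
210 [np.float64(67.2), np.float64(41.7), np.float64(67.0), np.float64(44.2)] [570.8  45.2 210. ]
top [([258, 185, 15, 22, 312], [265.1, 195.5])]
scene [([279, 196, 14, 12, 93], [285.6, 201.1])]
{'piv': [146.0, 294.0], 'nose': [79.0, 310.0], 'post': [18.0, 345.0], 'corner': [208.0, 219.0]}
{'piv': [149.0, 295.0], 'nose': [82.0, 311.0], 'post': [22.0, 346.0], 'corner': [210.0, 219.0]}
```

View pics/c3.png

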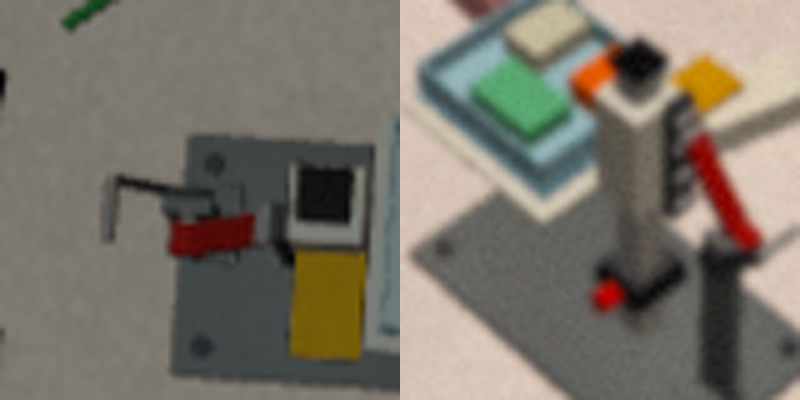

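Call:
carry_out(plan=[[0, 0, 0, 0, 0, 0.1], [0, 0, 0, 0, 0, 0.1], [0, 0, 0, 0, 0, 0.1], [0, 0, 0, 0, 0, 0.1], [0, 0, 0, 0, 0, 0]])

```text
clock: 5.9
tool_pos: [400.5, 230.1, 400.5]
tool_rot: [[-0.999, 0.035, -0.0], [0.035, 0.999, -0.0], [0.0, -0.0, -1.0]]
ft_force: [0.4, 0.8, -1.9]
grip_width: 14.1
```

Call:
carry_out(plan=[[-0.01, -0.035, 0.02, 0, 0, 0], [-0.01, -0.035, 0.03, 0, 0, 0], [-0.01, -0.035, 0.03, 0, 0, 0], [-0.005, -0.017, 0.035, 0, 0, 0], [0, 0, 0.035, 0, 0, 0]])

```text
clock: 6.4
tool_pos: [431.7, 104.8, 249.4]
tool_rot: [[-0.999, 0.037, 0.001], [0.037, 0.999, -0.001], [-0.001, -0.001, -1.0]]
ft_force: [0.1, 0.0, -1.2]
grip_width: 14.4
```

Call:
carry_out(plan=[[0, 0, 0.035, 0, 0, 0], [0, 0, 0.03, 0, 0, 0], [0, 0, 0.01, 0, 0, 0], [0, 0, 0, 0, 0, 0], [0, 0, 0, 0, 0, 0]])

```text
clock: 6.9
tool_pos: [432.1, 107.2, 177.2]
tool_rot: [[-0.999, 0.034, 0.003], [0.034, 0.999, 0.0], [-0.003, 0.0, -1.0]]
ft_force: [1.1, 0.6, -1.5]
grip_width: 14.5
```

```bash
python3 - <<'E'
from h import *
import pickle
o=manip.get_obs();a=grab("scene");b=grab("top");w=grab("wrist");pickle.dump((w,a,b),open("w4.pkl","wb"))
print(o["clock"],o["tool_pos"],o["tool_rot"].round(3).tolist(),o["ft_force"],o["wrist_torque"])
im=np.hstack([cv2.resize(c["img"][s],(400,400),interpolation=cv2.INTER_CUBIC) for c,s in((b,np.s_[155:235,205:285]),(a,np.s_[185:265,255:335]))]);save("c4.png",im)
E
```

```text
6.9 [432.12574998 107.17320707 177.24273044] [[-0.999, 0.034, 0.003], [0.034, 0.999, 0.0], [-0.003, 0.0, -1.0]] [ 1.1283756   0.60536699 -1.52054987] [ 0.01943349  0.03497226 -0.01666881]
```

View pics/c4.png

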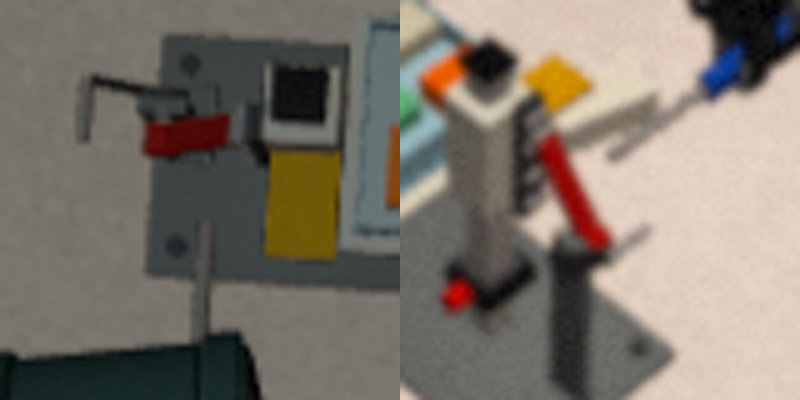

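Top crop: the shank tip is at (205,222). Scene crop: the tip is at (615,157). Both are in front of the pawl, between it and the tread. I triangulate next.

```bash
python3 - <<'E'
from h import *
import pickle
w,a,b=pickle.load(open("w4.pkl","rb"))
T=lambda x,y:(205+x/5-.4,155+y/5-.4); S=lambda x,y:(255+(x-400)/5-.4,185+y/5-.4)
for n,p,q in[("tip",(205,222),(615,157)),("post",(302,95),(490,62)),("pinend",(84,140),(645,232)),("tread far? corner front-y",(335,258),(558,57))]: print(n,tri(a,S(*q),b,T(*p)))
print("shank back top z182",onz(b,*T(200,335),182), "tip",onz(b,*T(205,222),182))
y=-.035;R=np.array([[np.cos(y),-np.sin(y),0],[np.sin(y),np.cos(y),0],[0,0,1]]);O=np.array([616.8,47.5,0])
for n,p in{"window":(-13,53,178),"postT":(0,0,283),"tf":(-82,20,216),"tf2":(-82,-20,216),"nose":(-22,36,229),"boss":(-22,85,165)}.items():
    P=O+R@np.array(p);t=proj(b,P);s=proj(a,P);print(n,P.round(1),((t-[205-.4,155-.4])*5).round(0),((s-[255-.4,185-.4])*5+[400,0]).round(0))
E
```

```text
tip (array([559.26056361, 104.23039476, 185.24980953]), np.float64(1.6665657679521728))
post (array([617.97939433,  45.93003744, 275.97282944]), np.float64(2.2468949731415595))
pinend (array([603.33315223, 171.56750171, 200.58913083]), np.float64(0.8311251777439933))
tread far? corner front-y (array([537.33347487,  29.27109329, 211.21774681]), np.float64(3.531884689664811))
shank back top z182 [495.5400642  104.65661616 182.        ] tip [560.16304331 103.93149394 182.        ]
window [605.7 100.9 178. ] [214. 144.] [562. 199.]
postT [616.8  47.5 283. ] [297.  96.] [491.  54.]
tf [535.6  70.4 216. ] [258. 261.] [602.  81.]
tf2 [534.2  30.4 216. ] [330. 265.] [560.  50.]
nose [596.1  84.2 229. ] [234. 149.] [555. 125.]
boss [597.8 133.2 165. ] [160. 160.] [606. 232.]
```

Call:
carry_out(plan=[[0, -0.003, 0.006, 0, 0, 0], [0, 0, 0, 0, 0, 0], [-0.015, 0, 0, 0, 0, 0], [-0.015, 0, 0, 0, 0, 0], [0, 0, 0, 0, 0, 0]])

```text
clock: 7.55
tool_pos: [462.2, 102.7, 169.6]
tool_rot: [[-0.999, 0.035, 0.0], [0.035, 0.999, -0.0], [-0.0, 0.0, -1.0]]
ft_force: [-1.3, -0.1, -1.0]
grip_width: 13.7
```

Call:
carry_out(plan=[[-0.008, 0, 0, 0, 0, 0], [-0.007, 0, 0, 0, 0, 0], [-0.007, 0, 0, 0, 0, 0], [-0.006, 0, 0, 0, 0, 0], [0, 0, 0, 0, 0, 0]])

```text
clock: 8.05
tool_pos: [489.7, 101.9, 169.5]
tool_rot: [[-0.999, 0.035, 0.0], [0.035, 0.999, 0.0], [-0.0, 0.0, -1.0]]
ft_force: [-0.8, -0.2, -0.4]
grip_width: 14.5
```

```bash
python3 - <<'E'
from h import *
o=manip.get_obs();a=grab("scene");b=grab("top")
print(o["clock"],o["tool_pos"],o["ft_force"],o["wrist_torque"])
im=np.hstack([cv2.resize(c["img"][s],(400,400),interpolation=cv2.INTER_CUBIC) for c,s in((b,np.s_[165:205,220:260]),(a,np.s_[195:245,265:315]))]);save("c5.png",im)
E
```

```text
8.05 [489.72741062 101.91657421 169.52104264] [-0.75226455 -0.15036701 -0.42161899] [ 0.00990036 -0.01757994 -0.03494751]
```

View pics/c5.png

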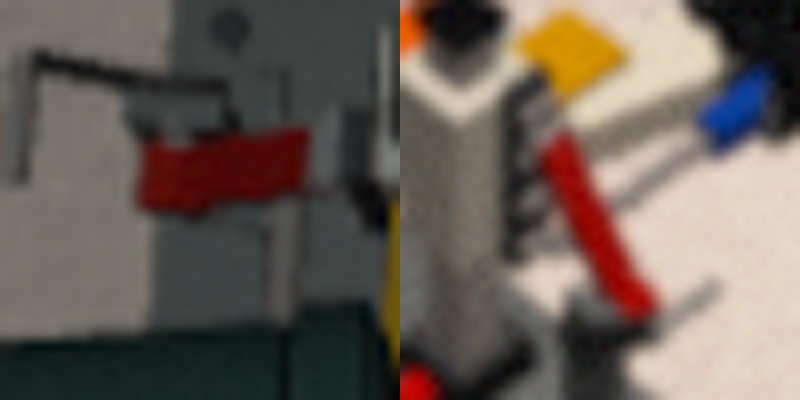

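The rod is under the pawl: in the scene crop the shank passes behind the red bar and shows again at (545,240), with no contact force. Now up and against the underside.

Call:
carry_out(plan=[[0, -0.001, -0.005, 0, 0, 0], [0, -0.001, -0.005, 0, 0, 0], [0, -0.001, -0.004, 0, 0, 0], [0, 0, 0, 0, 0, 0], [0, 0, 0, 0, 0, 0]])

```text
clock: 8.65
tool_pos: [489.0, 99.0, 183.9]
tool_rot: [[-0.999, 0.035, 0.001], [0.035, 0.999, 0.0], [-0.001, 0.0, -1.0]]
ft_force: [-0.1, -0.1, -2.1]
grip_width: 14.0
```

Call:
carry_out(plan=[[0, 0.0025, -0.0025, 0, 0, 0], [0, 0.0027, -0.004, 0, 0, 0], [0, 0.0027, -0.004, 0, 0, 0], [0, 0, 0, 0, 0, 0]])

```text
clock: 9.05
tool_pos: [488.5, 106.7, 193.4]
tool_rot: [[-0.999, 0.035, -0.003], [0.035, 0.999, -0.001], [0.003, -0.001, -1.0]]
ft_force: [-0.4, -2.4, -5.0]
grip_width: 14.5
```

Call:
carry_out(plan=[[0, 0.0035, -0.0035, 0, 0, 0], [0, 0.0036, -0.0033, 0, 0, 0], [0, 0.0043, -0.0027, 0, 0, 0], [0, 0.0043, -0.0026, 0, 0, 0]])

```text
clock: 9.45
tool_pos: [489.8, 122.7, 206.6]
tool_rot: [[-0.999, 0.035, 0.0], [0.035, 0.999, -0.0], [-0.0, -0.0, -1.0]]
ft_force: [-0.9, -4.4, -5.1]
grip_width: 14.2
```

Call:
carry_out(plan=[[0, 0.0049, -0.0013, 0, 0, 0], [0, 0.0049, -0.0012, 0, 0, 0], [0, 0.0035, -0.0002, 0, 0, 0], [0, 0.0035, -0.0002, 0, 0, 0], [0, 0, 0, 0, 0, 0]])

```text
clock: 9.95
tool_pos: [490.9, 140.0, 209.6]
tool_rot: [[-0.999, 0.034, 0.002], [0.034, 0.999, 0.001], [-0.002, 0.001, -1.0]]
ft_force: [0.2, -4.1, -2.0]
grip_width: 14.3
```

Call:
carry_out(plan=[[0, 0.0025, 0.0005, 0, 0, 0], [0, 0.0025, 0.0008, 0, 0, 0], [0, 0.002, 0.0008, 0, 0, 0], [0, 0, 0, 0, 0, 0]])

```text
clock: 10.35
tool_pos: [491.1, 146.8, 207.5]
tool_rot: [[-0.999, 0.034, 0.002], [0.034, 0.999, 0.001], [-0.002, 0.001, -1.0]]
ft_force: [0.6, -3.7, -1.0]
grip_width: 14.7
```

Call:
carry_out(plan=[[0, 0.0015, 0.0007, 0, 0, 0], [0, 0.0015, 0.0007, 0, 0, 0], [0, 0, 0, 0, 0, 0]])

```text
clock: 10.65
tool_pos: [491.2, 149.8, 206.1]
tool_rot: [[-0.999, 0.034, 0.002], [0.034, 0.999, 0.001], [-0.002, 0.001, -1.0]]
ft_force: [1.3, -2.9, 0.6]
grip_width: 14.0
```

Call:
carry_out(plan=[[0, 0.0015, 0.0008, 0, 0, 0], [0, 0.0015, 0.0008, 0, 0, 0], [0, 0, 0, 0, 0, 0]])

```text
clock: 10.95
tool_pos: [491.3, 152.8, 204.5]
tool_rot: [[-0.999, 0.034, 0.002], [0.034, 0.999, 0.001], [-0.002, 0.001, -1.0]]
ft_force: [0.2, -2.1, 2.4]
grip_width: 14.3
```

Call:
carry_out(plan=[[0, 0.0014, 0.0009, 0, 0, 0], [0, 0.0014, 0.0009, 0, 0, 0], [0, 0, 0, 0, 0, 0]])

```text
clock: 11.25
tool_pos: [491.2, 155.5, 202.3]
tool_rot: [[-0.999, 0.034, 0.001], [0.034, 0.999, 0.001], [-0.001, 0.001, -1.0]]
ft_force: [2.0, -2.0, 3.1]
grip_width: 14.5
```

Call:
carry_out(plan=[[0, 0.0013, 0.001, 0, 0, 0], [0, 0.0013, 0.001, 0, 0, 0], [0, 0, 0, 0, 0, 0]])

```text
clock: 11.55
tool_pos: [491.2, 157.6, 200.5]
tool_rot: [[-0.999, 0.035, 0.001], [0.035, 0.999, -0.001], [-0.001, -0.0, -1.0]]
ft_force: [0.8, -3.5, 5.2]
grip_width: 13.9
```

Call:
carry_out(plan=[[0, 0.0013, 0.001, 0, 0, 0], [0, 0, 0, 0, 0, 0]])

```text
clock: 11.75
tool_pos: [491.2, 158.2, 200.0]
tool_rot: [[-0.999, 0.036, 0.001], [0.036, 0.999, -0.002], [-0.001, -0.002, -1.0]]
ft_force: [-1.7, -4.8, 6.0]
grip_width: 14.0
```

Call:
carry_out(plan=[[0, 0.0005, 0.0005, 0, 0, 0], [0, 0, 0, 0, 0, 0], [0, 0, 0, 0, 0, 0]])

```text
clock: 12.05
tool_pos: [491.2, 158.3, 199.8]
tool_rot: [[-0.999, 0.037, 0.001], [0.037, 0.999, -0.002], [-0.001, -0.002, -1.0]]
ft_force: [-1.6, -5.9, 7.0]
grip_width: 14.6
```

Call:
carry_out(plan=[[0, 0.0005, 0.0005, 0, 0, 0], [0, 0, 0, 0, 0, 0], [0, 0, 0, 0, 0, 0]])

```text
clock: 12.35
tool_pos: [491.3, 158.6, 199.5]
tool_rot: [[-0.999, 0.037, 0.001], [0.037, 0.999, -0.003], [-0.002, -0.003, -1.0]]
ft_force: [-2.5, -7.2, 7.7]
grip_width: 14.1
```

Stop felt: force rises to 11.4 N while the tool hardly moves. Back off and retract, then go over to the tread.

Call:
carry_out(plan=[[0, -0.003, -0.003, 0, 0, 0], [0, -0.006, -0.008, 0, 0, 0], [0.01, 0, 0, 0, 0, 0], [0.03, 0, -0.005, 0, 0, 0], [0.03, 0, -0.01, 0, 0, 0]])

```text
clock: 12.85
tool_pos: [418.0, 153.7, 221.7]
tool_rot: [[-0.999, 0.034, -0.007], [0.034, 0.999, 0.0], [0.007, -0.0, -1.0]]
ft_force: [-0.2, 0.3, -0.6]
grip_width: 14.4
```

Call:
carry_out(plan=[[0.01, -0.02, -0.01, 0, 0, 0], [0, -0.04, -0.01, 0, 0, 0], [0, -0.03, 0, 0, 0, 0], [0, -0.01, 0, 0, 0, 0], [0, 0, 0, 0, 0, 0]])

```text
clock: 13.35
tool_pos: [406.4, 53.7, 243.2]
tool_rot: [[-0.999, 0.037, -0.002], [0.037, 0.999, 0.001], [0.002, 0.001, -1.0]]
ft_force: [0.3, 0.5, -0.9]
grip_width: 14.2
```

```bash
python3 - <<'E'
from h import *
import pickle
o=manip.get_obs();a=grab("scene");b=grab("top")
pickle.dump((a,b),open("w6.pkl","wb"))
print(o["clock"],o["tool_pos"],o["tool_rot"].round(3).tolist(),o["ft_force"],o["wrist_torque"])
im=np.hstack([cv2.resize(c["img"][s],(400,400),interpolation=cv2.INTER_CUBIC) for c,s in((b,np.s_[155:215,215:275]),(a,np.s_[180:240,260:320]))]);save("c6.png",im)
E
```

```text
13.35 [406.38939548  53.68526565 243.20335001] [[-0.999, 0.037, -0.002], [0.037, 0.999, 0.001], [0.002, 0.001, -1.0]] [ 0.278828    0.47035273 -0.93101977] [ 0.00824826 -0.00769754 -0.01035703]
```

View pics/c6.png

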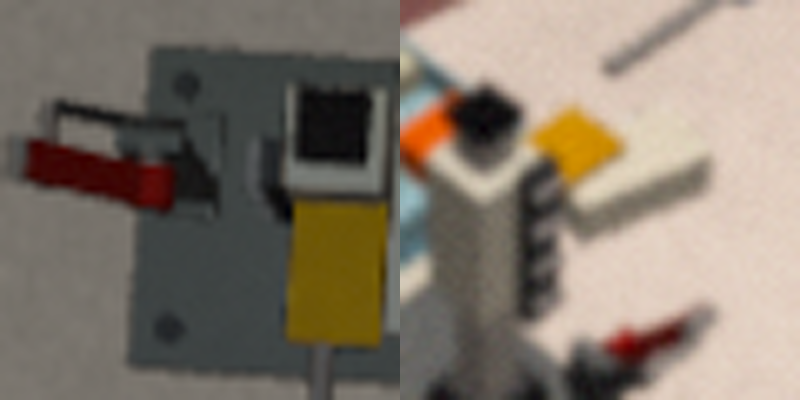

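Pawl is now thrown over at (90,175) top crop, lying against its pin arm. The shank tip (320,345) is left of the tread's middle (339), so I shift about 6 mm to -y and advance.

Call:
carry_out(plan=[[-0.01, -0.006, 0, 0, 0, 0], [-0.02, 0, 0, 0, 0, 0], [-0.02, 0, 0.005, 0, 0, 0], [0, 0, 0.01, 0, 0, 0], [0, 0, 0, 0, 0, 0]])

```text
clock: 13.95
tool_pos: [456.3, 46.7, 226.7]
tool_rot: [[-0.999, 0.034, -0.006], [0.034, 0.999, 0.0], [0.006, 0.0, -1.0]]
ft_force: [-0.5, -0.1, -1.5]
grip_width: 14.2
```

Call:
carry_out(plan=[[0, 0, 0.005, 0, 0, 0], [0, 0, 0.002, 0, 0, 0], [0, 0, 0.002, 0, 0, 0], [0, 0, 0, 0, 0, 0]])

```text
clock: 14.35
tool_pos: [456.8, 46.2, 220.2]
tool_rot: [[-0.999, 0.035, 0.0], [0.035, 0.999, 0.0], [-0.0, 0.0, -1.0]]
ft_force: [-1.3, -0.1, -0.8]
grip_width: 14.3
```

Call:
carry_out(plan=[[0, 0, 0.002, 0, 0, 0], [0, 0, 0.002, 0, 0, 0], [0, 0, 0.002, 0, 0, 0], [0, 0, 0, 0, 0, 0]])

```text
clock: 14.75
tool_pos: [457.1, 46.2, 214.2]
tool_rot: [[-0.999, 0.035, 0.0], [0.035, 0.999, 0.0], [-0.0, 0.0, -1.0]]
ft_force: [0.3, -0.1, -0.5]
grip_width: 14.4
```

Call:
carry_out(plan=[[0, 0, 0.002, 0, 0, 0], [0, 0, 0.0015, 0, 0, 0], [0, 0, 0, 0, 0, 0]])

```text
clock: 15.05
tool_pos: [457.3, 46.1, 210.9]
tool_rot: [[-0.999, 0.035, 0.001], [0.035, 0.999, 0.0], [-0.001, 0.0, -1.0]]
ft_force: [-0.9, 0.2, 1.5]
grip_width: 14.4
```

Call:
carry_out(plan=[[0, 0, 0.0015, 0, 0, 0], [0, 0, 0.0015, 0, 0, 0], [0, 0, 0, 0, 0, 0]])

```text
clock: 15.35
tool_pos: [457.2, 46.1, 207.5]
tool_rot: [[-0.999, 0.035, 0.0], [0.035, 0.999, 0.0], [-0.0, 0.0, -1.0]]
ft_force: [0.2, -0.6, 1.1]
grip_width: 14.1
```

Call:
carry_out(plan=[[0, 0, 0.0015, 0, 0, 0], [0, 0, 0.0015, 0, 0, 0], [0, 0, 0, 0, 0, 0]])

```text
clock: 15.65
tool_pos: [457.2, 46.1, 204.4]
tool_rot: [[-0.999, 0.035, 0.0], [0.035, 0.999, 0.0], [-0.0, 0.0, -1.0]]
ft_force: [0.3, -0.1, 1.4]
grip_width: 14.1
```

Carrier moves with about 2.5 N from TCP z ≈ 211.5. Continue gently.

Call:
carry_out(plan=[[0, 0, 0.003, 0, 0, 0], [0, 0, 0.004, 0, 0, 0], [0, 0, 0.004, 0, 0, 0], [0, 0, 0.004, 0, 0, 0], [0, 0, 0.004, 0, 0, 0]])

```text
clock: 16.15
tool_pos: [457.3, 46.2, 185.3]
tool_rot: [[-0.999, 0.035, 0.0], [0.035, 0.999, 0.0], [-0.0, 0.0, -1.0]]
ft_force: [-0.2, -0.5, 1.6]
grip_width: 14.3
```

Call:
carry_out(plan=[[0, 0, 0.004, 0, 0, 0], [0, 0, 0.004, 0, 0, 0], [0, 0, 0.004, 0, 0, 0], [0, 0, 0.004, 0, 0, 0], [0, 0, 0.003, 0, 0, 0]])

```text
clock: 16.65
tool_pos: [457.2, 46.1, 166.3]
tool_rot: [[-0.999, 0.035, 0.0], [0.035, 0.999, 0.0], [-0.0, 0.0, -1.0]]
ft_force: [0.7, -0.5, 2.1]
grip_width: 14.1
```

Call:
carry_out(plan=[[0, 0, 0.002, 0, 0, 0], [0, 0, 0.002, 0, 0, 0], [0, 0, 0.0015, 0, 0, 0], [0, 0, 0.0015, 0, 0, 0]])

```text
clock: 17.05
tool_pos: [457.2, 46.2, 159.6]
tool_rot: [[-0.999, 0.035, 0.0], [0.035, 0.999, 0.0], [-0.0, 0.0, -1.0]]
ft_force: [1.0, 0.8, 2.6]
grip_width: 14.2
```

Call:
carry_out(plan=[[0, 0, 0.0015, 0, 0, 0], [0, 0, 0.0015, 0, 0, 0], [0, 0, 0.0015, 0, 0, 0]])

```text
clock: 17.35
tool_pos: [457.2, 46.2, 155.2]
tool_rot: [[-0.999, 0.035, 0.0], [0.035, 0.999, 0.0], [-0.0, 0.0, -1.0]]
ft_force: [1.5, 0.1, 2.6]
grip_width: 14.4
```

Call:
carry_out(plan=[[0, 0, 0.0015, 0, 0, 0], [0, 0, 0.0015, 0, 0, 0], [0, 0, 0.0015, 0, 0, 0]])

```text
clock: 17.65
tool_pos: [457.2, 46.2, 150.6]
tool_rot: [[-0.999, 0.035, 0.0], [0.035, 0.999, 0.0], [-0.0, 0.0, -1.0]]
ft_force: [2.6, -0.9, 2.1]
grip_width: 14.4
```

Call:
carry_out(plan=[[0, 0, 0.0015, 0, 0, 0], [0, 0, 0.0015, 0, 0, 0], [0, 0, 0.0015, 0, 0, 0]])

```text
clock: 17.95
tool_pos: [457.2, 46.2, 146.1]
tool_rot: [[-0.999, 0.035, 0.0], [0.035, 0.999, 0.0], [-0.0, 0.0, -1.0]]
ft_force: [2.0, -0.3, 2.4]
grip_width: 14.1
```

Call:
carry_out(plan=[[0, 0, 0.0015, 0, 0, 0], [0, 0, 0.0015, 0, 0, 0], [0, 0, 0.0015, 0, 0, 0]])

```text
clock: 18.25
tool_pos: [457.2, 46.2, 141.6]
tool_rot: [[-0.999, 0.035, 0.0], [0.035, 0.999, 0.0], [-0.0, 0.0, -1.0]]
ft_force: [2.2, -0.6, 2.6]
grip_width: 14.3
```

Call:
carry_out(plan=[[0, 0, 0.0015, 0, 0, 0], [0, 0, 0.0015, 0, 0, 0], [0, 0, 0.0015, 0, 0, 0]])

```text
clock: 18.55
tool_pos: [457.3, 46.2, 138.4]
tool_rot: [[-0.999, 0.035, 0.001], [0.035, 0.999, 0.0], [-0.001, 0.0, -1.0]]
ft_force: [-4.1, -0.7, 11.5]
grip_width: 14.2
```

Call:
carry_out(plan=[[0, 0, -0.0002, 0, 0, 0], [0, 0, 0, 0, 0, 0], [0, 0, 0, 0, 0, 0]])

```text
clock: 18.85
tool_pos: [457.3, 46.2, 138.8]
tool_rot: [[-0.999, 0.035, 0.001], [0.035, 0.999, -0.0], [-0.001, -0.0, -1.0]]
ft_force: [-2.5, -0.8, 7.8]
grip_width: 14.5
```

Call:
carry_out(plan=[[0, 0, 0.0004, 0, 0, 0], [0, 0, 0.0003, 0, 0, 0], [0, 0, 0, 0, 0, 0], [0, 0, 0, 0, 0, 0]])

```text
clock: 19.25
tool_pos: [457.3, 46.2, 138.5]
tool_rot: [[-0.999, 0.035, 0.002], [0.035, 0.999, -0.0], [-0.002, 0.0, -1.0]]
ft_force: [-2.5, 0.4, 9.0]
grip_width: 14.4
```

Call:
carry_out(plan=[[0, 0, -0.002, 0, 0, 0], [0, 0, -0.01, 0, 0, 0], [0.01, 0, -0.03, 0, 0, 0], [0.03, 0, -0.04, 0, 0, 0], [0.03, 0, -0.03, 0, 0, 0]])

```text
clock: 19.75
tool_pos: [385.4, 48.6, 249.4]
tool_rot: [[-0.999, 0.035, -0.004], [0.035, 0.999, 0.0], [0.004, 0.0, -1.0]]
ft_force: [0.8, 0.6, -0.2]
grip_width: 14.1
```

Call:
carry_out(plan=[[0.01, 0.03, -0.01, 0, 0, 0], [0, 0.03, 0, 0, 0, 0.03], [0, 0.04, 0, 0, 0, 0.025], [0, 0, 0, 0, 0, 0], [0, 0, 0, 0, 0, 0]])

```text
clock: 20.25
tool_pos: [380.7, 149.2, 257.6]
tool_rot: [[-0.996, 0.087, -0.004], [0.087, 0.996, -0.001], [0.004, -0.002, -1.0]]
ft_force: [0.7, -0.3, -1.8]
grip_width: 14.3
```

```bash
python3 - <<'E'
from h import *
import pickle
o=manip.get_obs();a=grab("scene");b=grab("top");w=grab("wrist")
pickle.dump((w,a,b),open("w7.pkl","wb"))
print(o["clock"],o["tool_pos"],o["tool_rot"].round(3).tolist(),o["ft_force"],o["wrist_torque"])
im=np.hstack([cv2.resize(c["img"][s],(400,400),interpolation=cv2.INTER_CUBIC) for c,s in((b,np.s_[155:235,205:285]),(a,np.s_[180:260,255:335]))]);save("c7.png",im)
E
```

```text
20.25 [380.65419554 149.17208782 257.57993513] [[-0.996, 0.087, -0.004], [0.087, 0.996, -0.001], [0.004, -0.002, -1.0]] [ 0.72286099 -0.2672574  -1.81674507] [-0.00405094  0.02179473  0.06045611]
```

View pics/c7.png

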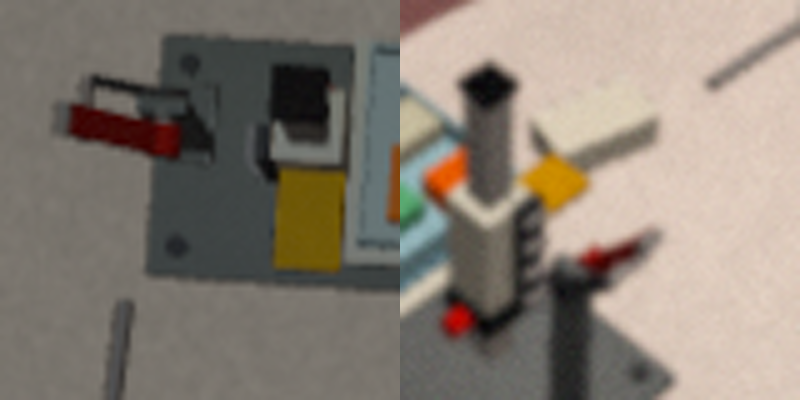

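The carrier is down on the collar and the pawl is still back. I check the rod's pitch in the grip from the tip, top (122,303) and scene (710,85).

```bash
python3 - <<'E'
from h import *
import pickle
w,a,b=pickle.load(open("w7.pkl","rb"))
t=(205+122/5-.4,155+303/5-.4);s=(255+310/5-.4,180+85/5-.4)
print(tri(a,s,b,t)); print("expected level", np.array([380.7,149.2,257.6])+np.array([.996*128,-.087*128,7]))
h=cv2.cvtColor(w["img"],cv2.COLOR_RGB2HSV);w3=pickle.load(open("w2.pkl","rb"))
for c in(w3,w):
    m=cv2.inRange(cv2.cvtColor(c["img"],cv2.COLOR_RGB2HSV),(105,120,50),(125,255,255));n,l,st,ce=cv2.connectedComponentsWithStats(m);i=1+np.argmax(st[1:,4]);print(st[i],ce[i])
E
```

```text
(array([507.2635934 , 137.95749401, 262.90863623]), np.float64(1.1592864140524675))
expected level [508.188 138.064 264.6  ]
[ 259  168   44  218 8623] [280.31961034 272.06760988]
[ 259  168   43  217 8554] [280.24210895 273.59656301]
```

Call:
carry_out(plan=[[-0.0126, 0.03, 0, 0, 0, 0], [-0.0126, 0.04, 0, 0, 0, 0], [-0.0126, 0.04, 0.01, 0, 0, 0], [-0.0126, 0.04, 0.02, 0, 0, 0.003], [-0.0124, 0.025, 0.03, 0, 0, 0]])

```text
clock: 20.9
tool_pos: [462.0, 319.1, 199.8]
tool_rot: [[-0.996, 0.093, 0.003], [0.093, 0.996, 0.003], [-0.003, 0.003, -1.0]]
ft_force: [0.4, -0.5, -0.6]
grip_width: 14.2
```

Call:
carry_out(plan=[[0, 0, 0.03, 0, 0, 0], [0, 0, 0.03, 0, 0, 0], [0, 0, 0.02, 0, 0, 0], [0, 0, 0, 0, 0, 0], [0, 0, 0, 0, 0, 0]])

```text
clock: 21.4
tool_pos: [460.6, 316.5, 118.8]
tool_rot: [[-0.996, 0.094, -0.001], [0.094, 0.996, -0.0], [0.001, -0.0, -1.0]]
ft_force: [-0.0, 0.3, -1.0]
grip_width: 14.4
```

Call:
carry_out(plan=[[0.0022, 0.0015, 0.01, 0, 0, -0.004], [0, 0, 0.02, 0, 0, 0], [0, 0, 0.02, 0, 0, 0], [0, 0, 0, 0, 0, 0], [0, 0, 0, 0, 0, 0]])

```text
clock: 21.9
tool_pos: [458.4, 319.3, 69.6]
tool_rot: [[-0.996, 0.089, 0.001], [0.089, 0.996, 0.001], [-0.001, 0.001, -1.0]]
ft_force: [-0.3, -0.7, -1.3]
grip_width: 14.2
```

Call:
carry_out(plan=[[0, 0, 0.01, 0, 0, 0], [0, 0, 0.008, 0, 0, 0], [0, 0, 0.006, 0, 0, 0], [0, 0, 0, 0, 0, 0], [0, 0, 0, 0, 0, 0]])

```text
clock: 22.4
tool_pos: [458.0, 319.1, 44.5]
tool_rot: [[-0.996, 0.089, -0.0], [0.089, 0.996, -0.0], [0.0, -0.0, -1.0]]
ft_force: [0.3, 0.1, -0.6]
grip_width: 14.2
```

Call:
carry_out(plan=[[0, -0.001, 0.002, 0, 0, 0], [0, 0, 0.002, 0, 0, 0], [0, 0, 0.002, 0, 0, 0], [0, 0, 0, 0, 0, 0]])

```text
clock: 22.8
tool_pos: [457.8, 318.0, 38.3]
tool_rot: [[-0.996, 0.089, -0.001], [0.089, 0.996, -0.0], [0.001, -0.0, -1.0]]
ft_force: [-0.5, 0.0, -0.4]
grip_width: 14.6
```

Call:
carry_out(plan=[[0, 0, 0.0004, 0, 0, 0], [0, 0, 0, 0, 0, 0]])

```text
clock: 23.0
tool_pos: [458.0, 318.2, 38.3]
tool_rot: [[-0.996, 0.089, 0.0], [0.089, 0.996, 0.0], [-0.0, 0.0, -1.0]]
ft_force: [0.9, 0.2, -1.0]
grip_width: 14.4
```

Call:
carry_out(plan=[[0, 0, 0, 0, 0, 0], [0, 0, 0, 0, 0, 0], [0, 0, 0, 0, 0, 0], [0, 0, 0, 0, 0, 0]], fingers=0.04, grip_force=20)

```text
clock: 23.4
tool_pos: [458.2, 318.2, 38.5]
tool_rot: [[-0.996, 0.089, 0.0], [0.089, 0.996, 0.0], [-0.0, 0.0, -1.0]]
ft_force: [0.3, -0.1, 0.6]
grip_width: 39.7
```

Call:
carry_out(plan=[[0, 0, -0.01, 0, 0, 0], [0, 0, -0.03, 0, 0, 0], [0, 0, -0.04, 0, 0, 0], [0, 0, -0.04, 0, 0, 0], [0, 0, -0.04, 0, 0, 0]])

```text
clock: 23.9
tool_pos: [457.9, 318.1, 200.8]
tool_rot: [[-0.996, 0.089, 0.001], [0.089, 0.996, 0.001], [-0.001, 0.001, -1.0]]
ft_force: [0.3, -0.1, -0.1]
grip_width: 39.9
```

Call:
carry_out(plan=[[0.02, 0, -0.014, 0, 0, 0], [0.02, 0, 0, 0, 0, 0], [0, 0, 0, 0, 0, 0], [0, 0, 0, 0, 0, 0]], fingers=0.085)

```text
clock: 24.3
tool_pos: [418.2, 321.7, 212.9]
tool_rot: [[-0.996, 0.088, 0.001], [0.088, 0.996, 0.0], [-0.001, 0.001, -1.0]]
ft_force: [-0.1, -0.6, 0.2]
grip_width: 85.0
```

```bash
python3 - <<'E'
from h import *
import pickle
o=manip.get_obs();a=grab("scene");b=grab("top");w=grab("wrist")
print(o["clock"],o["tool_pos"],o["ft_force"],o["qd"].round(3))
_,_,b7=pickle.load(open("w7.pkl","rb"));a0,b0=pickle.load(open("c0.pkl","rb"))
for c,c0 in((b,b0),(a,a0)): # changed regions vs start
    d=(cv2.GaussianBlur(cv2.absdiff(c["img"],c0["img"]),(5,5),0).max(2)>35).astype(np.uint8);n,l,s,ce=cv2.connectedComponentsWithStats(d);print([x.tolist() for x in s[1:] if x[4]>12])
h=cv2.cvtColor(w["img"],cv2.COLOR_RGB2HSV);m=cv2.inRange(h,(105,120,50),(125,255,255));m[320:]=0
n,l,st,ce=cv2.connectedComponentsWithStats(m);i=1+np.argmax(st[1:,4]);print(st[i],onz(w,*ce[i],56))
save("w8.png",np.hstack([w["img"],cv2.resize(a["img"][180:260,255:335],(240,420))[:, :240]]))
E
```

```text
24.3 [418.24997236 321.69471904 212.89388052] [-0.1348391  -0.60249778  0.21473299] [-0.012  0.026 -0.    -0.003 -0.003 -0.   ]
[[279, 159, 44, 6, 169], [218, 176, 17, 9, 113], [258, 177, 17, 25, 149], [242, 178, 9, 6, 42], [282, 180, 10, 5, 46], [258, 193, 2, 11, 16], [282, 196, 9, 5, 32], [261, 205, 59, 5, 144], [83, 215, 170, 205, 12853], [0, 341, 150, 79, 5678], [276, 356, 23, 9, 68], [267, 370, 15, 5, 34], [299, 380, 21, 31, 214]]
[[422, 13, 29, 10, 157], [441, 17, 13, 7, 61], [378, 23, 41, 96, 1941], [446, 29, 10, 9, 47], [423, 42, 38, 42, 505], [360, 69, 185, 163, 6731], [465, 76, 10, 10, 52], [484, 87, 15, 10, 95], [502, 92, 17, 9, 34], [396, 100, 12, 5, 47], [527, 105, 7, 4, 13], [416, 109, 3, 25, 46], [343, 120, 16, 12, 134], [341, 133, 9, 10, 56], [378, 135, 4, 5, 14], [343, 145, 14, 10, 104], [513, 148, 7, 7, 34], [465, 164, 46, 51, 1218], [228, 183, 79, 61, 2156], [278, 226, 7, 8, 50]]
[ 272  174   18   96 1563] [445.84977336 320.09554097  56.        ]
```

View pics/w8.png

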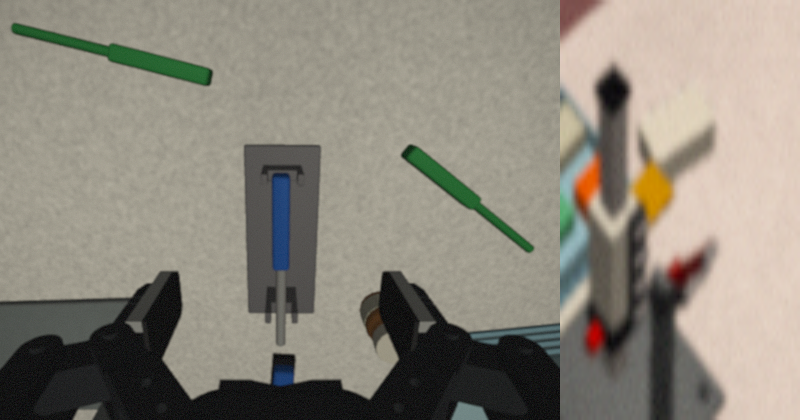

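The rod lies in both forks of its rest, blue handle at (281,222) and tip at (281,343). Its offset from the rest base's edge matches the start. The carrier is down and the pawl is back, so I hand in.

```bash
python3 -c "
from h import *
order.close_job()"
```

```text
the job is handed in; nothing more can be done
```

I did the job in the order asked and handed it in at about 24 s of simulated time; no verdict was given.

- **Pawl:** I took the rod by its blue handle and slipped the shank in under the pawl without contact. I then threw the pawl over until the force rose to about 11 N while the tool hardly moved. My estimate of the stop is about 1.37 rad.
- **Carrier:** I pressed the tread down about 73 mm, mostly at 15 mm/s and up to 40 mm/s partway, with about 2.5 to 4 N. The highest reading was about 13 N, where it met the pad. It then held still under about 10 N.
- **Rod:** It had not slipped in the grip, and it lies back in both forks of its rest within about 1 mm of where it started.

**Last checks:** The final pictures show the pawl still back and the carrier down. The changed areas against the start picture were at the stand and around the arm. I checked for moved bystanders only in that rough way. The gripper was open and clear of everything.

**Disagreements:** The wrist and top cameras differed by 3 to 5 mm in y. I settled this with the rod tip and the stand seen together in one picture.

**Limits:** Forces were read only at the end of each move call, so brief peaks in between were not seen. I also viewed 10 pictures, the full budget.

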